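# Close four turned boxes with their own lids

### The arm

A 6-joint arm with a two-finger parallel gripper is mounted at the origin on a cart in front of the work surface, level with it; the furniture and walls round the work are solid. World frame = base frame: x ahead of the robot, y to its left, z up, the work surface at z = 0. Lengths are in mm, angles in rad, forces in N, time in s.
With the tool pointing down it reaches from about 300 to 775 mm from the base axis. Payload 14.6 kg.
Tool frame: the origin (TCP) lies between the finger pads; the fingertips stand manip.tip_reach ahead of it and the grasp point (between the pads) lies 5 mm behind it (manip.tip_reach is the distance from the TCP to the fingertips, in mm); z points along the fingers, y is the line along which they close (so a half turn about z gives the same grasp; the last joint's range is limited). The gripper opens to 94 mm and grips with 3 to 60 N. Pads are 16 mm wide; open, the fingers measure 119 mm over their backs; the gripper's body (75 mm by 177 mm) begins 78 mm behind the grasp point.
Start: joints at [-1.31, 0.3, 1.521, -0, 1.321, -0.067], TCP at [177.071, -520.706, 219.446] pointing down, gripper open.
Joint ranges: [-3.03, 3.03], [-0.79, 2.21], [0.23, 2.52], [-1.04, 4.18], [0, 3.07], [-2.55, 2.55]. Speed limits (rad/s): [2.22, 2.22, 2.57, 3.14, 3.14, 3.14].

### API

Orientations are given as [roll, pitch, yaw] about the fixed x, y, z axes, in that order (R = Rz(yaw) Ry(pitch) Rx(roll)).
In Python, from cell import manip gives the robot as it stands. The module is installed in compiled form; this text tells all that it offers.
- The arm moves only by the shell command python3 -m creep 'ROWS' [FORCE]. ROWS is JSON, a list of rows, each a list of 3 entries, a list of its own where there are three numbers: the opening, from -1 (shut) to 1 (fully open), then the shift along the tool's x, y, z in cm, then the turn about the tool's z in units of 5 degrees (1.0 is 5 degrees). In form: [[grip, [tx, ty, tz], roll], ...]. A call has 1 to 12 rows; each row is the pose to reach, as a shift and turn from the pose commanded when the call began, along the tool's axes at that moment; what a row does not reach only later rows make up. A row lasts 1/10 s, in which the tool goes at most 50 mm and 8.59 degrees, less where a joint would pass 70% of its speed; a pose out of reach is approached as far as the arm can. A call with a gripper value outside its range is refused whole. The fingers move at their own pace and stop on an object; FORCE is the grip in N (left out, the last holds). Time passes only in rows, so rows that repeat a pose let the fingers close. It gives the time, the measured TCP pose, the force, the opening and the grip force at its end, in the units of the state.
- manip.read_state(): the state, without advancing time (a new reading comes with each control period).
- manip.camera(name): name is "side" or "top" or "wrist"; returns the picture (420x560x3 uint8, red, green, blue); there is no depth.
- manip.camera_params(name): a dict with "fovy" (degrees; the focal length in pixels is half the picture's height over the tangent of half this angle, whatever the lens; pixels are square), "cx", "cy" (the principal point, pixels), "origin" and "attitude" of the camera in the world. Camera axes: x right, y down, z forward; pixel columns grow to the right and rows downward; lengths in mm; the calibration is good to about 2 mm. A picture is of the moment at which its call begins: read the wrist's pose just before it. camera_params takes no time and is no camera call; for the wrist camera it gives the pose at the moment of the call.
- manip.sign_off(): hands the job in; it is judged then, once.
The state is a dict: "clock": time; "joints": joint angles; "qd": joint speeds; "effort": joint torques, N m; "eef_pos": TCP position; "eef_rot": TCP orientation; "wrist_force": force on the tool from outside, world axes, zero at the start; "moment": the same for the moment, N m; "finger_gap": finger opening in mm; "finger_force": force on a finger pad.
Only numpy, scipy, OpenCV 4.12 (cv2) and the standard library are available. Lean on these libraries where they do the work, as an engineer would, in place of code of your own. Each camera call takes 0.05 s, during which the arm holds its last target. There are 200 camera calls.

### The job

The four turned wooden boxes and their lids got mixed up on the bench: put each lid on the box it was turned for, the one whose rim is as wide as the lid, so that it sits fully down and level in the mouth. Leave the boxes standing where they are and do not knock or push the goblet.

Things in the scene. Friction and masses are not known exactly. Their poses are not given: they have to be found in the camera images.
- tall_box: pale turned wooden box without its lid, standing loose on the table: tall slim canister, 49 mm across the rim (55 at the foot), 96 mm tall, its mouth a 34 mm bore. Origin: centre of the underside, z up along its axis. The mouth has a 3 mm bevel, then a straight bore at least 17 mm deep.
- lid_49: pale wooden lid (the smallest), 49 mm across the flange, with a slender pointed knob 19 mm thick; it lies knob up. Origin: centre of its plug's underside, z up. Tapered plug 12 mm deep, then flange and dome (z 12 to 20 mm), then the knob (to z 55 mm): grip it 42 mm above the origin, fingertips clear of the dome. Seated on a rim of its own width its origin is 84 mm above the box's.
- belly_box: pale turned wooden box without its lid, standing loose on the table: round-bellied jar, 84 mm across the belly, narrowing to a neck with a rim 63 mm across, 72 mm tall, its mouth a 48 mm bore. Origin: centre of the underside, z up along its axis. The mouth has a 3 mm bevel, then a straight bore at least 17 mm deep.
- lid_63: pale wooden lid 63 mm across the flange, with a round knob 24 mm thick; it lies knob up. Origin: centre of its plug's underside, z up. Tapered plug 12 mm deep, then flange and dome (z 12 to 20 mm), then the knob (to z 51 mm): grip it 42 mm above the origin, fingertips clear of the dome. Seated on a rim of its own width its origin is 60 mm above the box's.
- straight_box: pale turned wooden box without its lid, standing loose on the table: low straight-sided box with two fine grooves, 77 mm across, 50 mm tall, its mouth a 62 mm bore. Origin: centre of the underside, z up along its axis. The mouth has a 3 mm bevel, then a straight bore at least 17 mm deep.
- lid_77: pale wooden lid 77 mm across the flange, with a flat-topped knob 25 mm thick near its top; it lies knob up. Origin: centre of its plug's underside, z up. Tapered plug 12 mm deep, then flange and dome (z 12 to 20 mm), then the knob (to z 50 mm): grip it 42 mm above the origin, fingertips clear of the dome. Seated on a rim of its own width its origin is 38 mm above the box's.
- bowl_box: pale turned wooden box without its lid, standing loose on the table: footed bowl, 60 mm across the foot and flaring to a rim 91 mm across, 60 mm tall, its mouth a 76 mm bore. Origin: centre of the underside, z up along its axis. The mouth has a 3 mm bevel, then a straight bore at least 17 mm deep.
- lid_91: pale wooden lid (the largest), 91 mm across the flange, with a stout round knob 29 mm thick; it lies knob up. Origin: centre of its plug's underside, z up. Tapered plug 12 mm deep, then flange and dome (z 12 to 20 mm), then the knob (to z 52 mm): grip it 42 mm above the origin, fingertips clear of the dome. Seated on a rim of its own width its origin is 48 mm above the box's.
- goblet: finished wooden goblet, a bystander, standing loose: 63 mm across, 110 mm tall. Origin: centre of its foot, z up.
Mind the look-alikes: they are no part of the job. What is shaped like the tall_box but red is not meant.

How it is judged:
By the outcome, as a careful person would: the job done as asked, in the order asked, and still so for the second after the job is handed in, with the robot touching nothing.
It also fails if it takes over 128 s, if anything falls off the work surface, if the arm or the gripper's body presses on something with over 40 N, if the wrist force passes 120 N, or if a joint passes its speed limit or range.

## Working session

There is one attempt and no reset: what is moved stays moved. The work goes in short steps, Python scripts to look and compute and a shell command to move; the robot and the scene stay as the last step left them, time stands still between calls to the robot, and variables do not carry over. Pictures are saved under pics/ and viewed, at most 14 in all, crops included, and the job is handed in when it is done.

```bash
mkdir -p pics
python3 - <<'E'
from cell import manip
import cv2
s=manip.read_state();print(s, manip.tip_reach)
for n in("top","side"):
    print(n,manip.camera_params(n)); cv2.imwrite(f"pics/{n}0.png",manip.camera(n)[:,:,::-1])
print(manip.camera_params("wrist"))
E
```

```text
{'clock': 0.0, 'joints': array([-1.30960655e+00,  3.00451203e-01,  1.52157168e+00, -7.58772803e-06,
        1.32066667e+00, -6.65886478e-02]), 'qd': array([0.00050267, 0.00045175, 0.0002071 , 0.00088448, 0.00124037,
       0.00106341]), 'effort': array([ 1.71060805e-03, -5.31811416e+01, -3.52743316e+01,  7.09033641e-02,
        2.43273930e-02, -7.51823836e-05]), 'eef_pos': array([ 177.00789399, -520.49024146,  218.90120176]), 'eef_rot': array([-3.14049769e+00, -6.56540007e-05,  3.27780275e-01]), 'wrist_force': array([-0.63655029,  0.12795762, -0.2377769 ]), 'moment': array([0.00093891, 0.01755114, 0.03395464]), 'finger_force': 0.0, 'finger_gap': 93.6498340686271} 14.0
top {'fovy': 51.63208430607986, 'cx': 280.50228352354026, 'cy': 209.12359360979505, 'origin': array([ 357.97276593,   25.6599366 , 1049.83865679]), 'attitude': array([-2.93686993,  0.00470018, -1.46148102])}
side {'fovy': 51.79314769570447, 'cx': 283.0339480485877, 'cy': 207.55655500861405, 'origin': array([ 552.75006032, -857.37403863,  635.08901435]), 'attitude': array([-2.162777  ,  0.01452719, -0.02438632])}
{'fovy': 63.32213688365376, 'cx': 276.3051568240059, 'cy': 211.7451049282968, 'origin': array([ 256.44882888, -494.04440636,  383.30574742]), 'attitude': array([ 2.84837885e+00,  1.84650390e-03, -1.24206518e+00])}
```

View pics/top0.png

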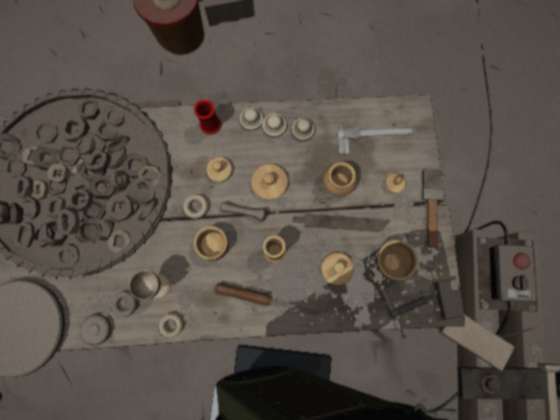

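View pics/side0.png

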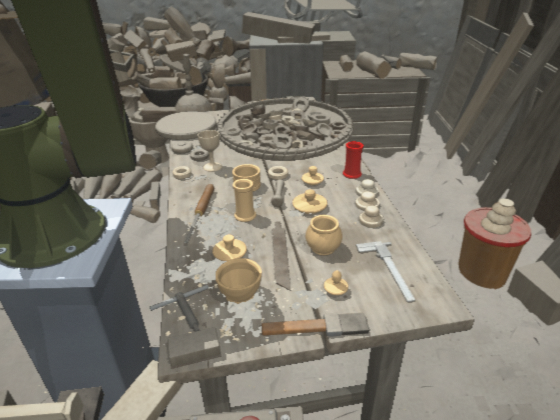

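The top view shows boxes at about (210,243) straight, (274,246) tall, (340,178) belly and (398,260) bowl. The lids are at (219,169), (269,181), (337,268) and (396,183). The red look-alike is at (207,115) and the goblet at (146,285).

```bash
cat > h.py <<'E'
import numpy as np, cv2
from scipy.spatial.transform import Rotation as R
from cell import manip
def ray(p,u,v):
    f=210/np.tan(np.radians(p["fovy"]/2))
    d=R.from_euler("xyz",p["attitude"]).as_matrix()@np.array([(u-p["cx"])/f,(v-p["cy"])/f,1])
    return np.array(p["origin"]),d
def onz(p,u,v,z):
    o,d=ray(p,u,v); return o+d*(z-o[2])/d[2]
def proj(p,X):
    f=210/np.tan(np.radians(p["fovy"]/2))
    c=R.from_euler("xyz",p["attitude"]).as_matrix().T@(np.array(X)-p["origin"])
    return c[0]/c[2]*f+p["cx"],c[1]/c[2]*f+p["cy"]
def mask(im):  # im RGB: saturated pale wood
    h=cv2.cvtColor(im,cv2.COLOR_RGB2HSV)
    return cv2.inRange(h,(9,95,60),(28,255,255))
E
python3 - <<'E'
from h import *
p=manip.camera_params("top"); im=cv2.imread("pics/top0.png")[:,:,::-1].copy()
m=mask(im); m=cv2.morphologyEx(m,cv2.MORPH_CLOSE,np.ones((3,3)))
for c in cv2.findContours(m,cv2.RETR_EXTERNAL,cv2.CHAIN_APPROX_NONE)[0]:
    if cv2.contourArea(c)>100:
        (u,v),r=cv2.minEnclosingCircle(c); q=np.array([onz(p,a[0][0],a[0][1],14)[:2] for a in c],np.float32)
        print(round(u),round(v),round(r,1),"ell on z14:",[np.round(x,1) for x in cv2.fitEllipse(q)])
cv2.imwrite("pics/topcrop.png",cv2.resize(im[140:300,185:445,::-1],None,fx=3,fy=3,interpolation=cv2.INTER_CUBIC))
E
```

```text
243 294 28.1 ell on z14: [array([359.5, 118.2]), array([ 20.6, 176.8]), np.float64(173.0)]
337 269 16.3 ell on z14: [array([444.6, -95.4]), array([70. , 72.2]), np.float64(128.6)]
397 260 20.4 ell on z14: [array([ 478.9, -234. ]), array([90.9, 91.7]), np.float64(45.4)]
274 249 12.7 ell on z14: [array([472.8,  58.1]), array([49.7, 60.1]), np.float64(97.9)]
211 243 16.9 ell on z14: [array([471.3, 210.3]), array([76.2, 79.3]), np.float64(149.8)]
432 223 23.3 ell on z14: [array([ 576.3, -314.1]), array([ 22.6, 137.1]), np.float64(94.9)]
395 182 9.2 ell on z14: [array([ 669. , -218.5]), array([41.5, 44.6]), np.float64(42.5)]
269 181 17.9 ell on z14: [array([640.2,  90.4]), array([81.4, 89.1]), np.float64(32.2)]
340 178 17.1 ell on z14: [array([664.2, -82.9]), array([80.2, 84.9]), np.float64(58.5)]
218 168 12.3 ell on z14: [array([656.2, 217.5]), array([56., 59.]), np.float64(168.9)]
```

View pics/topcrop.png

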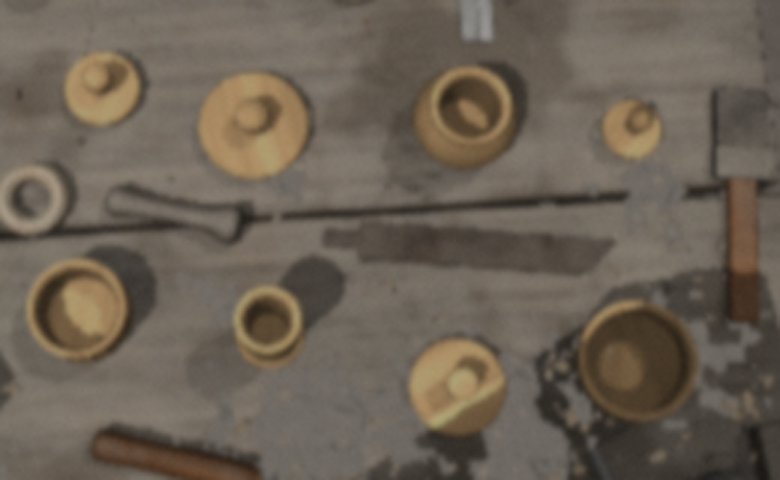

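The flange widths on the z=14 plane settle which lid is which: (395,182) is about 45 mm (lid_49), (218,168) about 59 (lid_63), (337,269) about 72 (lid_77) and (269,181) about 87 (lid_91). The crop shows the pale tall box at (274,245). The red one at (207,115) is the look-alike, so I'll leave it alone. First I square the tool to the world axes and move above the bowl.

```bash
python3 -m creep '[[1,[20,-9,-2],2],[1,[37.9,-17.3,-4],3.76],[1,[37.9,-17.3,-4],3.76],[1,[37.9,-17.3,-4],3.76],[1,[37.9,-17.3,-4],3.76],[1,[37.9,-17.3,-4],3.76],[1,[37.9,-17.3,-4],3.76],[1,[37.9,-17.3,-4],3.76],[1,[37.9,-17.3,-4],3.76],[1,[37.9,-17.3,-4],3.76],[1,[37.9,-17.3,-4],3.76],[1,[37.9,-17.3,-4],3.76]]' 20
python3 - <<'E'
from h import *
print(manip.read_state()["eef_pos"],manip.camera_params("wrist"))
cv2.imwrite("pics/w0.png",manip.camera("wrist")[:,:,::-1])
cv2.imwrite("pics/top1.png",manip.camera("top")[:,:,::-1])
E
```

```text
clock: 1.3
eef_pos: [479.5, -235.6, 259.2]
eef_rot: [-3.141, 0.001, -0.001]
wrist_force: [-0.2, 0.3, 0.5]
finger_gap: 94.4
finger_force: 0.0
[ 479.47151029 -235.64478869  259.20636029] {'fovy': 63.32213688365376, 'cx': 276.3051568240059, 'cy': 211.7451049282968, 'origin': array([ 563.44050404, -236.35612459,  423.4888639 ]), 'attitude': array([ 2.84752935e+00,  7.10994110e-04, -1.57122000e+00])}
```

View pics/w0.png

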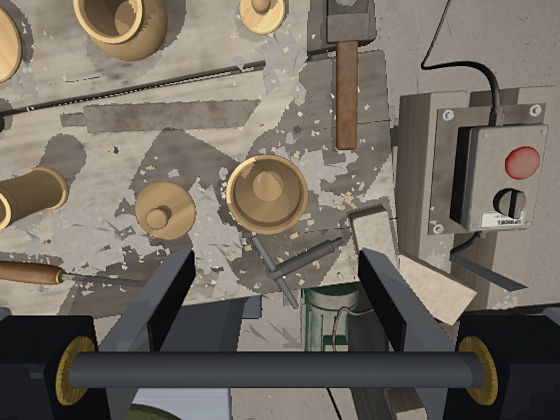

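Wrist view: bowl at about (267,195), lid_77 at (165,210), lid_49 at (263,8), tall box at (30,195) and belly box at (125,20). Next I tour all eight with the wrist camera straight above each one, where every outline is concentric with its axis.

```bash
cat > look.py <<'E'
import sys,json
from h import *
n=sys.argv[1]; p=manip.camera_params("wrist"); im=manip.camera("wrist")
cv2.imwrite(f"pics/{n}.png",im[:,:,::-1])
json.dump({k:np.array(v).tolist() for k,v in p.items()},open(f"pics/{n}.json","w"))
E
L(){ python3 look.py $1; }
(python3 -m creep '[[1,[-8.4,0,0],0],[1,[-8.4,0,0],0],[1,[-8.4,0,0],0],[1,[-8.4,0,0],0],[1,[-8.4,0,0],0]]'; L bowl
python3 -m creep '[[1,[-3.4,-13.9,0],0],[1,[-3.4,-13.9,0],0],[1,[-3.4,-13.9,0],0],[1,[-3.4,-13.9,0],0],[1,[-3.4,-13.9,0],0],[1,[-3.4,-13.9,0],0],[1,[-3.4,-13.9,0],0]]'; L lid77
python3 -m creep '[[1,[2.8,-15.3,0],0],[1,[2.8,-15.3,0],0],[1,[2.8,-15.3,0],0],[1,[2.8,-15.3,0],0],[1,[2.8,-15.3,0],0],[1,[2.8,-15.3,0],0],[1,[2.8,-15.3,0],0]]'; L tall
python3 -m creep '[[1,[-0.2,-15.2,0],0],[1,[-0.2,-15.2,0],0],[1,[-0.2,-15.2,0],0],[1,[-0.2,-15.2,0],0],[1,[-0.2,-15.2,0],0],[1,[-0.2,-15.2,0],0],[1,[-0.2,-15.2,0],0]]'; L straight
python3 -m creep '[[1,[18.5,-0.7,0],0],[1,[18.5,-0.7,0],0],[1,[18.5,-0.7,0],0],[1,[18.5,-0.7,0],0],[1,[18.5,-0.7,0],0],[1,[18.5,-0.7,0],0],[1,[18.5,-0.7,0],0],[1,[18.5,-0.7,0],0]]'; L lid63
python3 -m creep '[[1,[-1.6,12.7,0],0],[1,[-1.6,12.7,0],0],[1,[-1.6,12.7,0],0],[1,[-1.6,12.7,0],0],[1,[-1.6,12.7,0],0],[1,[-1.6,12.7,0],0],[1,[-1.6,12.7,0],0]]'; L lid91
python3 -m creep '[[1,[2.4,17.3,0],0],[1,[2.4,17.3,0],0],[1,[2.4,17.3,0],0],[1,[2.4,17.3,0],0],[1,[2.4,17.3,0],0],[1,[2.4,17.3,0],0],[1,[2.4,17.3,0],0]]'; L belly
python3 -m creep '[[1,[0.5,13.5,0],0],[1,[0.5,13.5,0],0],[1,[0.5,13.5,0],0],[1,[0.5,13.5,0],0],[1,[0.5,13.5,0],0],[1,[0.5,13.5,0],0],[1,[0.5,13.5,0],0]]'; L lid49 ) | grep -E "clock|pos|rot"
cat > meas.py <<'E'
from h import *
import json
spec=dict(bowl=(60,(479,-234)),lid77=(13,(444,-95)),tall=(96,(472,56)),straight=(50,(471,206)),lid63=(13,(656,217)),lid91=(13,(640,90)),belly=(72,(664,-86)),lid49=(13,(669,-218)))
T=[]
for n,(z,g) in spec.items():
    im=cv2.imread(f"pics/{n}.png")[:,:,::-1].copy(); p=json.load(open(f"pics/{n}.json"))
    m=mask(im); m=cv2.morphologyEx(m,cv2.MORPH_CLOSE,np.ones((5,5)))
    u0,v0=proj(p,(*g,z))
    cs=[c for c in cv2.findContours(m,cv2.RETR_EXTERNAL,cv2.CHAIN_APPROX_NONE)[0] if cv2.contourArea(c)>500]
    c=min(cs,key=lambda c:-cv2.pointPolygonTest(c,(u0,v0),True))
    q=np.array([onz(p,a[0][0],a[0][1],z)[:2] for a in c],np.float32)
    (cx,cy),ax,_=cv2.fitEllipse(q)
    print(n,"px",round(u0),round(v0),"xy",round(cx,1),round(cy,1),"axes",np.round(ax,1))
    a=im[:,:,::-1].copy(); cv2.drawContours(a,[c],-1,(255,0,0),1)
    u,v=map(int,(u0,v0)); a=cv2.copyMakeBorder(a,100,100,100,100,0)[v:v+200,u:u+200]; T.append(a)
cv2.imwrite("pics/tiles.png",np.vstack([np.hstack(T[:4]),np.hstack(T[4:])]))
E
python3 meas.py
```

```text
clock: 1.9
eef_pos: [396.5, -235.2, 259.6]
eef_rot: [3.141, -0.0, -0.001]
clock: 2.65
eef_pos: [362.5, -96.7, 259.2]
eef_rot: [-3.141, 0.001, -0.002]
clock: 3.4
eef_pos: [390.4, 55.8, 259.4]
eef_rot: [3.141, 0.0, -0.003]
clock: 4.15
eef_pos: [388.7, 207.8, 259.6]
eef_rot: [-3.142, -0.0, -0.003]
clock: 5.0
eef_pos: [572.6, 216.0, 260.3]
eef_rot: [-3.141, -0.001, -0.0]
clock: 5.75
eef_pos: [557.2, 90.1, 259.4]
eef_rot: [-3.141, 0.0, 0.001]
clock: 6.5
eef_pos: [581.3, -82.6, 259.4]
eef_rot: [-3.141, 0.0, 0.001]
clock: 7.25
eef_pos: [586.5, -217.5, 259.7]
eef_rot: [3.142, -0.0, 0.002]
bowl px 275 110 xy 471.6 -225.7 axes [87.8 88.4]
lid77 px 274 111 xy 440.7 -96.0 axes [75.1 75.7]
tall px 275 111 xy 468.2 55.5 axes [45.6 47.5]
straight px 277 110 xy 466.2 205.9 axes [74.6 75. ]
lid63 px 275 110 xy 653.7 216.9 axes [61.5 61.8]
lid91 px 276 110 xy 636.0 88.7 axes [89.2 89.6]
belly px 280 110 xy 655.3 -81.8 axes [73.9 74.4]
lid49 px 277 110 xy 665.7 -220.7 axes [47.3 47.6]
```

View pics/tiles.png

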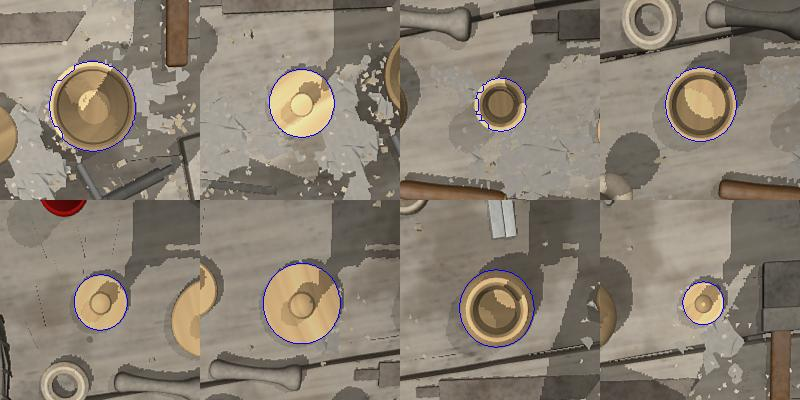

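All eight contours are good except for small nibbles on the bowl and tall rims where highlights fall outside the mask. I refine those with a looser mask and a hull, and use the belly's own height for its outline.

```bash
sed -i 's/(9,95,60)/(9,72,60)/' h.py; sed -i 's/belly=(72/belly=(36/; s/    q=np/    c=cv2.convexHull(max(cs,key=lambda c:cv2.pointPolygonTest(c,(u0,v0),True)));H=np.zeros(m.shape,np.uint8);cv2.drawContours(H,[c],-1,255,-1);c=cv2.findContours(H,0,1)[0][0]\n    q=np/' meas.py; python3 meas.py
```

```text
bowl px 275 110 xy 471.7 -225.2 axes [89.6 90.2]
lid77 px 274 111 xy 440.6 -96.0 axes [76.2 76.8]
tall px 275 111 xy 468.0 56.4 axes [48.6 48.6]
straight px 277 110 xy 466.1 206.0 axes [75.8 76. ]
lid63 px 275 110 xy 653.6 217.0 axes [62.7 62.9]
lid91 px 276 110 xy 635.8 88.8 axes [90.6 90.8]
belly px 279 110 xy 654.3 -81.6 axes [82.6 83.3]
lid49 px 277 110 xy 665.7 -220.5 axes [48.3 48.9]
```

View pics/tiles.png

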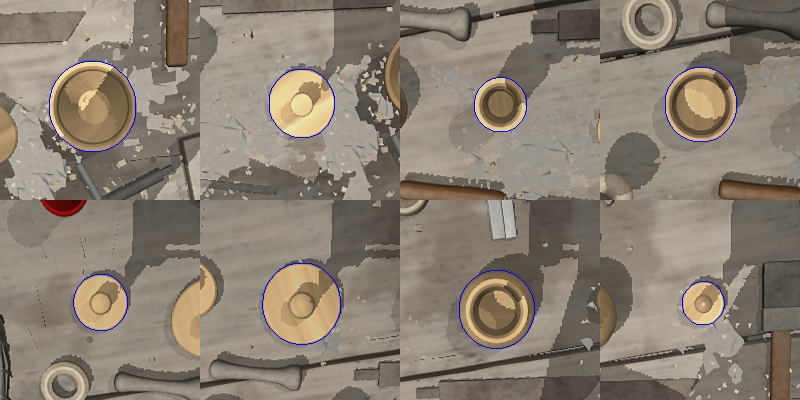

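Every width now matches its nominal within about 1 mm. Lid_49 first.

```bash
python3 -m creep '[[1,[7.9,0.3,8],0],[1,[7.9,0.3,12],0],[1,[7.9,0.3,16],0],[1,[7.9,0.3,19],0],[1,[7.9,0.3,21],0],[1,[7.9,0.3,22.2],0],[1,[7.9,0.3,22.2],0],[1,[7.9,0.3,22.2],0],[1,[7.9,0.3,22.2],0]]' 20
python3 -m creep '[[-1,[0,0,0],0],[-1,[0,0,0],0],[-1,[0,0,0],0],[-1,[0,0,0],0],[-1,[0,0,0],0],[-1,[0,0,0],0],[-1,[0,0,0],0],[-1,[0,0,0],0],[-1,[0,0,0],0],[-1,[0,0,0],0]]' 20
python3 look.py grip49
```

```text
clock: 8.2
eef_pos: [666.2, -222.3, 40.2]
eef_rot: [3.14, -0.003, -0.0]
wrist_force: [0.3, -0.4, 0.1]
finger_gap: 93.6
finger_force: 0.0
clock: 9.2
eef_pos: [665.2, -221.9, 37.4]
eef_rot: [-3.142, 0.0, -0.0]
wrist_force: [0.8, 0.9, -0.9]
finger_gap: 17.8
finger_force: 20.1
```

```bash
python3 -m creep '[[-1,[0,0,-2],0],[-1,[0,0,-5],0],[-1,[0,0,-10],0],[-1,[0,0,-15],0],[-1,[0,0,-20],0],[-1,[0,0,-20],0],[-1,[0,0,-20],0]]'
python3 look.py held49
python3 - <<'E'
import cv2,numpy as np
a=cv2.imread("pics/held49.png");cv2.imwrite("pics/c.png",cv2.resize(a[180:420,140:410],None,fx=2.2,fy=2.2))
E
```

```text
clock: 9.95
eef_pos: [665.3, -222.0, 238.2]
eef_rot: [3.141, -0.002, -0.0]
wrist_force: [0.3, -0.6, -2.1]
finger_gap: 17.8
finger_force: 20.0
```

View pics/c.png

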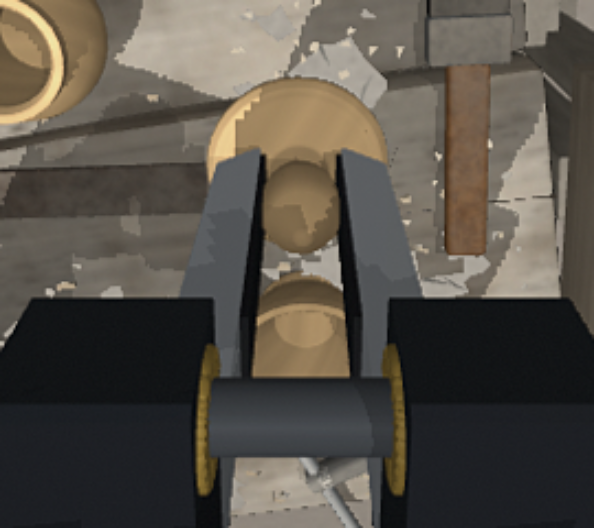

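The held lid hangs level between the pads, with its flange spanning image columns 233 to 316 and its top edge at row 215. I check the held lid's offset from the TCP with the same camera.

Run:
```python
from h import *
import json
p=json.load(open("pics/held49.json")); s=manip.read_state(); print(s["eef_pos"])
m=mask(cv2.imread("pics/held49.png")[:,:,::-1].copy()); z=s["eef_pos"][2]-37.4+14
cs=cv2.findContours(m,0,1)[0]; c=min(cs,key=lambda c:-cv2.pointPolygonTest(c,(275,225),True))[:,0,:]
l=c[(c[:,1]<245)]; q=np.array([onz(p,a,b,z)[:2] for a,b in l]); 
from scipy.optimize import least_squares as ls
r=ls(lambda t:np.hypot(q[:,0]-t[0],q[:,1]-t[1])-24.5,[665,-222],loss="soft_l1"); print(r.x,r.cost,len(q))
```

```text
[ 664.91632929 -221.87798575  236.39730119]
[ 665.27952613 -221.68880496] 2.040133689021437 95
```

The camera and TCP agree within 0.4 mm. Moving over the tall box.

```bash
python3 -m creep '[[-1,[-2,-3,0],0],[-1,[-5,-7,0],0],[-1,[-8,-11.2,0],0],[-1,[-11,-15.4,0],0],[-1,[-14,-19.7,0],0],[-1,[-17,-23.9,0],0],[-1,[-19,-26.7,0],0],[-1,[-19.8,-27.8,0],0],[-1,[-19.8,-27.8,0],0],[-1,[-19.8,-27.8,0],0],[-1,[-19.8,-27.8,0],0]]'
python3 -c "
from cell import manip
import numpy as np,time
for i in range(3): manip.camera('top'); print(manip.read_state()['eef_pos'])"
```

```text
clock: 11.1
eef_pos: [467.8, 55.1, 236.8]
eef_rot: [3.141, 0.001, -0.002]
wrist_force: [-0.1, 0.3, 0.1]
finger_gap: 18.1
finger_force: 20.0
[467.78332112  55.14020112 236.89498533]
[467.72600427  55.24124107 236.97106576]
[467.64278876  55.35360366 237.04547356]
```

```bash
python3 -m creep '[[-1,[0,-0.05,3],0],[-1,[0,-0.05,6],0],[-1,[0,-0.05,8.5],0],[-1,[0,-0.05,9.5],0],[-1,[0,-0.05,10],0],[-1,[0,-0.05,10.4],0],[-1,[0,-0.05,10.8],0],[-1,[0,-0.05,11.2],0],[-1,[0,-0.05,11.2],0],[-1,[0,-0.05,11.2],0]]' | head -4
python3 -m creep '[[-1,[0,0,0.2],0],[-1,[0,0,0.35],0],[-1,[0,0,0.5],0],[-1,[0,0,0.5],0],[-1,[0,0,0.5],0]]'; python3 look.py seat49
```

```text
clock: 12.25
eef_pos: [467.4, 56.6, 125.7]
eef_rot: [-3.142, -0.0, -0.0]
wrist_force: [0.2, 0.1, -0.3]
clock: 12.75
eef_pos: [467.7, 56.7, 121.0]
eef_rot: [-3.141, -0.001, -0.0]
wrist_force: [-0.6, -0.7, 6.1]
finger_gap: 17.8
finger_force: 20.0
```

```bash
python3 -m creep '[[-0.2,[0,0,-0.05],0],[0.2,[0,0,-0.05],0],[0.4,[0,0,-0.05],0],[0.4,[0,0,-0.05],0],[0.4,[0,0,-0.5],0],[0.4,[0,0,-2],0],[0.4,[0,0,-6],0],[1,[0,0,-12],0],[1,[0,0,-12],0],[1,[-1,6,-12],0],[1,[-2.7,11,-12],0],[1,[-2.7,15.2,-12],0]]'|head -2
python3 -m creep '[[1,[0,0,0],0],[1,[0,0,5],0],[1,[0,0,10],0],[1,[0,0,15],0],[1,[0,0,18],0],[1,[0,0,19.5],0],[1,[0,0,20.3],0],[1,[0,0,20.3],0],[1,[0,0,20.3],0]]' | head -2
python3 - <<'E'
from h import *
cv2.imwrite("pics/side1.png",cv2.resize(manip.camera("side")[120:300,130:400,::-1],None,fx=2.5,fy=2.5))
E
```

```text
clock: 14.0
eef_pos: [439.4, -91.5, 240.4]
clock: 14.9
eef_pos: [441.1, -90.3, 38.2]
```

View pics/side1.png

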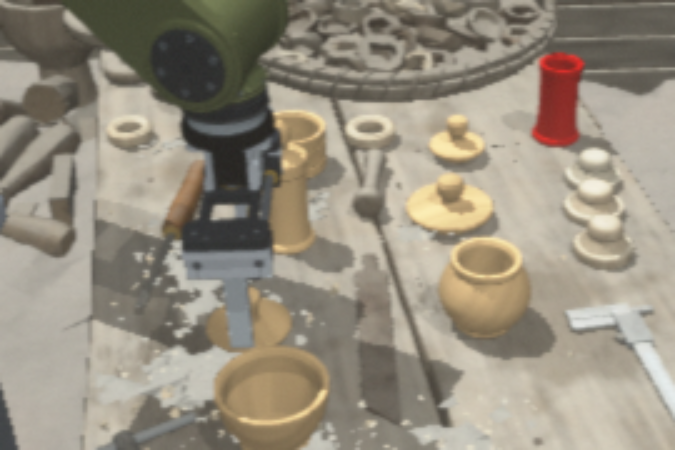

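The tall box in the side view is partly hidden by the gripper, so I'll check its lid later. The TCP is 5.7 mm short in y; I correct that and grip.

```bash
python3 -m creep '[[1,[0,0.57,0],0],[1,[0,0.57,0],0],[1,[0,0.57,0.05],0],[-1,[0,0.57,0.05],0],[-1,[0,0.57,0.05],0],[-1,[0,0.57,0.05],0],[-1,[0,0.57,0.05],0],[-1,[0,0.57,0.05],0],[-1,[0,0.57,0.05],0],[-1,[0,0.57,0.05],0],[-1,[0,0.57,0.05],0],[-1,[0,0.57,0.05],0]]' 20
python3 -m creep '[[-1,[0,0,-2],0],[-1,[0,0,-5],0],[-1,[0,0,-10],0],[-1,[0,0,-15],0],[-1,[0,0,-20],0],[-1,[0,0,-20],0],[-1,[0,0,-20],0],[-1,[0,0,-20],0]]'
cat > held.py <<'E'
import sys,json
from h import *
from scipy.optimize import least_squares as ls
n,rad=sys.argv[1],float(sys.argv[2])
s=manip.read_state()["eef_pos"]; p=json.load(open(f"pics/{n}.json"))
im=cv2.imread(f"pics/{n}.png"); m=mask(im[:,:,::-1].copy()); z=s[2]-37.4+14
u,v=map(int,proj(p,(s[0]+rad-8,s[1],z)))
cs=cv2.findContours(m,0,1)[0]; c=max(cs,key=lambda c:cv2.pointPolygonTest(c,(u,v),True))[:,0,:]
q=np.array([onz(p,a,b,z)[:2] for a,b in c]); q=q[(q[:,0]>s[0]+8)&(abs(np.hypot(*(q-s[:2]).T)-rad)<9)]
r=ls(lambda t:np.hypot(q[:,0]-t[0],q[:,1]-t[1])-rad,s[:2],loss="soft_l1")
print("tcp",s.round(1),"lid",r.x.round(1),"off",(r.x-s[:2]).round(1),"rms",np.sqrt(2*r.cost/len(q)).round(2),len(q))
E
python3 look.py held77; python3 held.py held77 38.5
```

```text
clock: 16.15
eef_pos: [440.6, -96.0, 37.0]
eef_rot: [3.142, -0.0, -0.0]
wrist_force: [-0.4, 1.1, 0.0]
finger_gap: 25.6
finger_force: 0.0
clock: 16.95
eef_pos: [440.1, -95.9, 235.5]
eef_rot: [-3.141, 0.002, -0.0]
wrist_force: [-0.2, 0.0, -1.1]
finger_gap: 23.4
finger_force: 20.0
tcp [440.  -95.9 235.3] lid [440.2 -96.2] off [ 0.1 -0.3] rms 0.23 157
```

```bash
python3 -m creep '[[-1,[0.3,-3,0],0],[-1,[0.6,-7,0],0],[-1,[1,-11.5,0],0],[-1,[1.4,-16,0],0],[-1,[1.8,-20.5,0],0],[-1,[2.2,-25,0],0],[-1,[2.5,-28.5,0],0],[-1,[2.6,-30.2,0],0],[-1,[2.6,-30.2,0],0],[-1,[2.6,-30.2,0],0],[-1,[2.6,-30.2,0],0],[-1,[2.6,-30.2,0],0]]'|head -2
python3 -m creep '[[-1,[0,0,4],0],[-1,[0,0,8.5],0],[-1,[0,0,12],0],[-1,[0,0,14],0],[-1,[0,0,14],0],[-1,[0,0,14],0],[-1,[0,0,14],0]]' | head -2; python3 look.py pre77
```

```text
clock: 18.2
eef_pos: [466.8, 205.1, 236.8]
clock: 18.9
eef_pos: [467.5, 206.0, 98.5]
```

View pics/pre77.png

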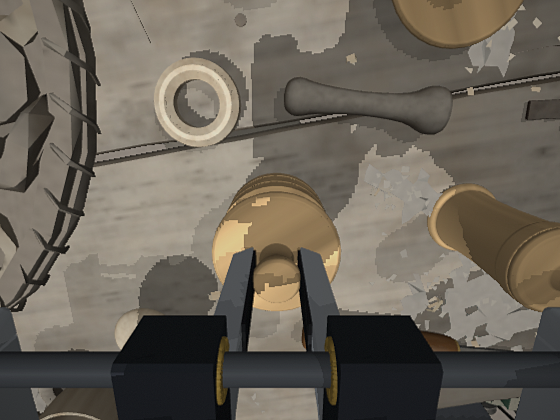

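The lid_77 flange is centred over the straight box at about (277,240), with the box just visible beyond it; the tall box's lid sits at the right, at about (540,270). I lower and press lightly.

```bash
python3 -m creep '[[-1,[-0.1,0,0.5],0],[-1,[-0.1,0,1],0],[-1,[-0.1,0,1.4],0],[-1,[-0.1,0,1.8],0],[-1,[-0.1,0,2.1],0],[-1,[-0.1,0,2.3],0],[-1,[-0.1,0,2.4],0],[-1,[-0.1,0,2.4],0],[-1,[-0.1,0,2.4],0]]'
```

```text
clock: 19.85
eef_pos: [466.2, 206.2, 74.5]
eef_rot: [-3.141, -0.002, -0.0]
wrist_force: [-7.4, -2.9, 20.5]
finger_gap: 23.5
finger_force: 20.0
```

```bash
python3 -m creep '[[-1,[0,0,-0.15],0],[-0.2,[0,0,-0.15],0],[0.2,[0,0,-0.15],0],[0.4,[0,0,-0.15],0],[0.4,[0,0,-0.5],0],[0.4,[0,0,-2],0],[0.4,[0,0,-6],0],[1,[0,0,-10.5],0],[1,[0,0,-15],0],[1,[0,0,-16.5],0],[1,[0,0,-16.5],0],[1,[0,0,-16.5],0]]'|head -2
python3 -m creep '[[1,[9,0,0],0],[1,[18.7,-1,0],0],[1,[18.7,-1.1,0],0],[1,[18.7,-1.1,0],0],[1,[18.7,-1.1,0],0],[1,[18.7,-1.1,0],0],[1,[18.7,-1.1,0],0],[1,[18.7,-1.1,0],0]]' | head -2
python3 look.py x
python3 -m creep '[[1,[0,0,0],0]]' | head -2
```

```text
clock: 21.05
eef_pos: [465.4, 205.8, 237.0]
clock: 21.85
eef_pos: [651.9, 217.1, 238.5]
clock: 22.0
eef_pos: [652.3, 217.0, 238.7]
```

```bash
python3 -m creep '[[1,[0.1,0,5],0],[1,[0.1,0,10],0],[1,[0.1,0,15],0],[1,[0.1,0,18],0],[1,[0.1,0,19.5],0],[1,[0.1,0,19.9],0],[1,[0.1,0,20],0],[1,[0.1,0,20],0],[1,[0.1,0,20],0],[1,[0.1,0,20],0],[1,[0.1,0,20],0]]' | head -2
```

```text
clock: 23.1
eef_pos: [653.9, 216.9, 38.5]
```

```bash
python3 -m creep '[[-1,[0,0,0.1],0],[-1,[0,0,0.1],0],[-1,[0,0,0.1],0],[-1,[0,0,0.1],0],[-1,[0,0,0.1],0],[-1,[0,0,0.1],0],[-1,[0,0,0.1],0],[-1,[0,0,0.1],0],[-1,[0,0,0.1],0],[-1,[0,0,0.1],0],[-1,[0,0,0.1],0],[-1,[0,0,0.1],0]]' 20
python3 -m creep '[[-1,[0,0,-2],0],[-1,[0,0,-5],0],[-1,[0,0,-10],0],[-1,[0,0,-15],0],[-1,[0,0,-20],0],[-1,[0,0,-20],0],[-1,[0,0,-20],0],[-1,[0,0,-20],0]]'
python3 look.py held63; python3 held.py held63 31.5
```

```text
clock: 24.3
eef_pos: [653.7, 216.9, 37.0]
eef_rot: [-3.142, -0.0, -0.0]
wrist_force: [0.2, -0.7, -0.1]
finger_gap: 22.5
finger_force: 20.0
clock: 25.1
eef_pos: [653.2, 216.8, 235.0]
eef_rot: [3.141, 0.003, -0.0]
wrist_force: [-0.2, -0.3, -1.2]
finger_gap: 22.6
finger_force: 20.0
tcp [653.2 216.8 234.8] lid [653.  216.4] off [-0.2 -0.4] rms 0.19 122
```

```bash
python3 -m creep '[[-1,[0.1,3,0],0],[-1,[0.1,7,0],0],[-1,[0.1,11.5,0],0],[-1,[0.1,16,0],0],[-1,[0.1,20.5,0],0],[-1,[0.1,25,0],0],[-1,[0.1,28.3,0],0],[-1,[0.1,29.8,0],0],[-1,[0.1,29.8,0],0],[-1,[0.1,29.8,0],0],[-1,[0.1,29.8,0],0],[-1,[0.1,29.8,0],0]]'|head -2
python3 -m creep '[[-1,[0,0,4],0],[-1,[0,0,8],0],[-1,[0,0,10.5],0],[-1,[0,0,11.7],0],[-1,[0,0,11.7],0],[-1,[0,0,11.7],0],[-1,[0,0,11.7],0],[-1,[0,0,11.7],0],[-1,[0,0,11.7],0]]' | head -2; python3 look.py pre63; python3 held.py pre63 31.5
```

```text
clock: 26.35
eef_pos: [654.7, -79.6, 236.9]
clock: 27.25
eef_pos: [654.9, -81.2, 120.8]
tcp [654.8 -81.2 120.5] lid [673.8 -81.8] off [19.  -0.6] rms 0.26 60
```

View pics/pre63.png

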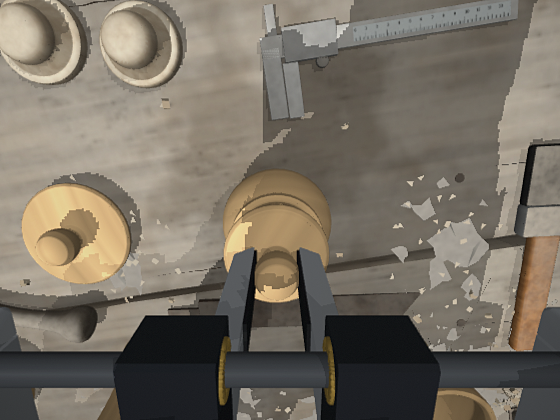

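Lid_63 hangs level above the belly box at about (277,230), and their axes line up (the offset printed there comes from merged contours, so I ignore it). Lowering.

```bash
python3 -m creep '[[-1,[0,0.05,0.5],0],[-1,[0,0.05,1],0],[-1,[0,0.05,1.4],0],[-1,[0,0.05,1.8],0],[-1,[0,0.05,2.1],0],[-1,[0,0.05,2.3],0],[-1,[0,0.05,2.4],0],[-1,[0,0.05,2.4],0],[-1,[0,0.05,2.4],0]]'
```

```text
clock: 28.2
eef_pos: [655.0, -81.7, 96.9]
eef_rot: [3.141, -0.001, -0.0]
wrist_force: [-1.6, 0.2, 6.0]
finger_gap: 22.9
finger_force: 20.0
```

```bash
python3 -m creep '[[-1,[0,0,-0.05],0],[-0.2,[0,0,-0.05],0],[0.2,[0,0,-0.05],0],[0.4,[0,0,-0.05],0],[0.4,[0,0,-0.5],0],[0.4,[0,0,-2],0],[0.4,[0,0,-6],0],[1,[0,0,-10.5],0],[1,[0,0,-14],0],[1,[0,0,-14],0],[1,[0,0,-14],0]]'|head -2
python3 -m creep '[[1,[-1,-9,0],0],[1,[-1.9,-17,0],0],[1,[-1.9,-17,0],0],[1,[-1.9,-17,0],0],[1,[-1.9,-17,0],0],[1,[-1.9,-17,0],0],[1,[-1.9,-17,0],0],[1,[-1.9,-17,0],0]]' | head -2
python3 -m creep '[[1,[0,0,5],0],[1,[0,0,10],0],[1,[0,0,15],0],[1,[0,0,18],0],[1,[0,0,19],0],[1,[0,0,19],0],[1,[0,0,19],0],[1,[0,0,19],0],[1,[0,0,19],0],[1,[0,0,19],0]]' | head -2
```

```text
clock: 29.3
eef_pos: [654.7, -81.6, 237.2]
clock: 30.1
eef_pos: [635.8, 87.1, 235.6]
clock: 31.1
eef_pos: [636.0, 88.5, 46.9]
```

```bash
python3 -m creep '[[1,[0,0,0.9],0],[1,[0,0,0.95],0],[1,[0,0,0.95],0],[-1,[0,0,0.95],0],[-1,[0,0,0.95],0],[-1,[0,0,0.95],0],[-1,[0,0,0.95],0],[-1,[0,0,0.95],0],[-1,[0,0,0.95],0],[-1,[0,0,0.95],0],[-1,[0,0,0.95],0],[-1,[0,0,0.95],0]]' 25
python3 -m creep '[[-1,[0,0,0],0],[-1,[0,0,0],0],[-1,[0,0,-2],0],[-1,[0,0,-5],0],[-1,[0,0,-10],0],[-1,[0,0,-15],0],[-1,[0,0,-20],0],[-1,[0,0,-20],0],[-1,[0,0,-20],0],[-1,[0,0,-20],0]]'
python3 look.py held91; python3 held.py held91 45.5
```

```text
clock: 32.3
eef_pos: [635.7, 88.4, 36.5]
eef_rot: [-3.142, 0.0, -0.0]
wrist_force: [1.2, -0.2, 0.3]
finger_gap: 27.3
finger_force: 25.0
clock: 33.3
eef_pos: [635.1, 88.3, 234.4]
eef_rot: [3.141, 0.003, -0.0]
wrist_force: [0.3, 0.2, -0.9]
finger_gap: 27.3
finger_force: 25.0
tcp [635.1  88.3 234.3] lid [635.   87.8] off [-0.1 -0.6] rms 0.2 191
```

```bash
python3 -m creep '[[-1,[-1.5,3,0],0],[-1,[-3.6,7,0],0],[-1,[-5.7,11,0],0],[-1,[-7.8,15,0],0],[-1,[-9.9,19,0],0],[-1,[-12,23,0],0],[-1,[-14.1,27,0],0],[-1,[-15.7,30,0],0],[-1,[-16.4,31.3,0],0],[-1,[-16.4,31.3,0],0],[-1,[-16.4,31.3,0],0],[-1,[-16.4,31.3,0],0]]'|head -2
python3 -m creep '[[-1,[0,0,4],0],[-1,[0,0,8],0],[-1,[0,0,11.5],0],[-1,[0,0,12.8],0],[-1,[0,0,12.8],0],[-1,[0,0,12.8],0],[-1,[0,0,12.8],0],[-1,[0,0,12.8],0],[-1,[0,0,12.8],0]]' | head -2; python3 look.py pre91; python3 held.py pre91 45.5
```

```text
clock: 34.55
eef_pos: [472.2, -223.4, 236.1]
clock: 35.45
eef_pos: [471.9, -224.7, 109.3]
tcp [ 471.8 -224.6  109.1] lid [ 475.7 -225.2] off [ 3.9 -0.6] rms 1.12 200
```

View pics/pre91.png

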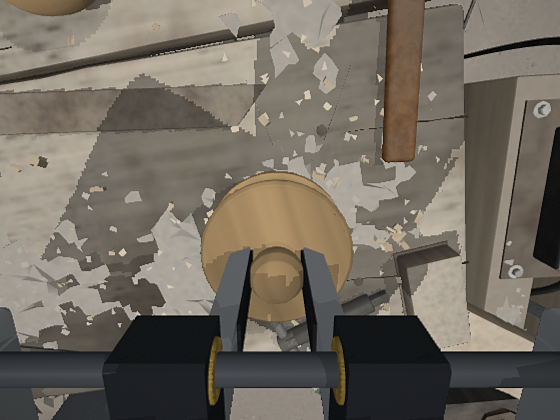

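Lid_91 is centred over the bowl rim at about (277,245). Lowering.

```bash
python3 -m creep '[[-1,[0,0,0.5],0],[-1,[0,0,1],0],[-1,[0,0,1.4],0],[-1,[0,0,1.8],0],[-1,[0,0,2.1],0],[-1,[0,0,2.3],0],[-1,[0,0,2.45],0],[-1,[0,0,2.45],0],[-1,[0,0,2.45],0]]'
```

```text
clock: 36.4
eef_pos: [471.7, -224.6, 84.4]
eef_rot: [3.141, -0.001, -0.0]
wrist_force: [-2.3, 0.5, 5.0]
finger_gap: 27.4
finger_force: 25.0
```

```bash
python3 -m creep '[[-1,[0,0,-0.05],0],[-0.2,[0,0,-0.05],0],[0.2,[0,0,-0.05],0],[0.4,[0,0,-0.05],0],[0.4,[0,0,-0.5],0],[0.4,[0,0,-2],0],[0.4,[0,0,-6],0],[1,[0,0,-10.5],0],[1,[0,0,-15.5],0],[1,[0,0,-17],0],[1,[0,0,-17],0]]'|head -2
python3 -m creep '[[1,[-10,8,0],0],[1,[-22,25,0],0],[1,[-22,25,0],0],[1,[-22,25,0],0],[1,[-22,25,0],0],[1,[-22,25,0],0],[1,[-22,25,0],0],[1,[-22,25,0],0],[1,[-22,25,0],0]]' | head -2
python3 - <<'E'
from h import *
t=manip.camera("top"); s=manip.camera("side")
cv2.imwrite("pics/sideF.png",cv2.resize(s[110:320,130:400,::-1],None,fx=2.8,fy=2.8,interpolation=cv2.INTER_CUBIC))
cv2.imwrite("pics/topF.png",cv2.resize(t[90:330,120:445,::-1],None,fx=2.4,fy=2.4,interpolation=cv2.INTER_CUBIC))
E
```

```text
clock: 37.5
eef_pos: [472.2, -224.9, 256.6]
clock: 38.4
eef_pos: [251.0, -474.3, 252.3]
```

View pics/sideF.png

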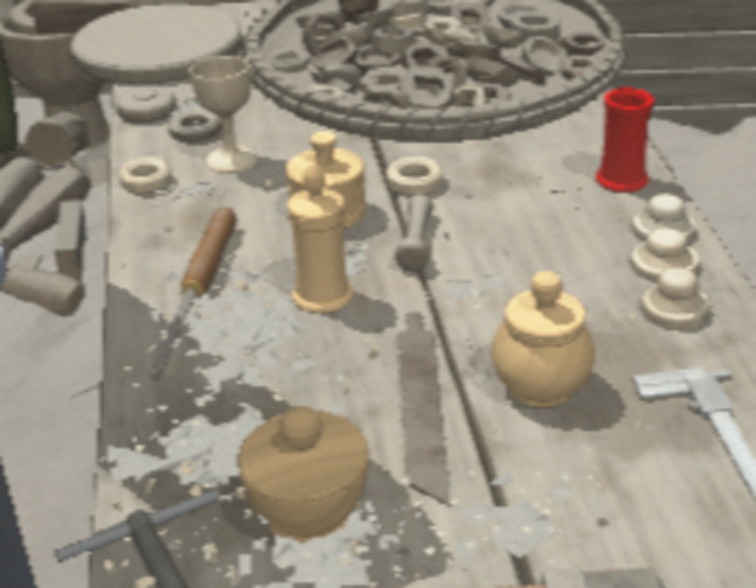

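View pics/topF.png

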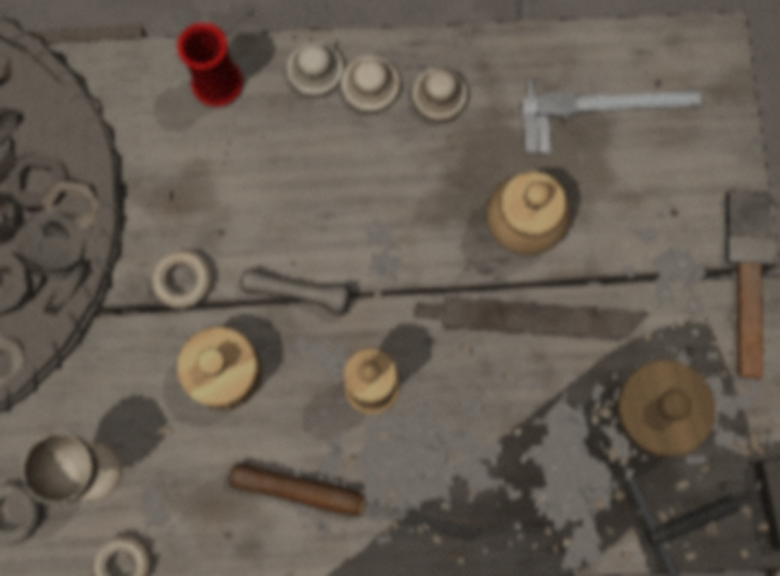

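All four lids sit level and flush on their own boxes: side crop (318,210) tall, (325,180) straight, (543,320) belly, (303,450) bowl. The goblet at (222,110) is untouched, and each lid met resistance within about 1 mm of its seated height.

```bash
python3 -c "
from cell import manip
print(manip.sign_off())"
```

```text
the job is handed in; nothing more can be done
None
```

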